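# Couple the syringe pump's pusher block to its drive with the coupling pin

## Robot

A 6-joint arm with a two-finger parallel gripper is mounted at the origin on the work surface. World frame = base frame: x ahead of the robot, y to its left, z up, the work surface at z = 0. Lengths are in m, angles in rad, forces in N, time in s.
With the tool pointing down it reaches from about 0.35 to 1 m from the base axis. Payload 7.1 kg.
Tool frame: the origin (TCP) lies at the very end of the fingers, on their centre line; the grasp point (between the pads) lies 19 mm behind it (manip.hold_point_z is the distance from the TCP to the grasp point, in m); z points along the fingers, y is the line along which they close (so a half turn about z gives the same grasp; the last joint's range is limited). The gripper opens to 85 mm and grips with 20 to 120 N. Pads are 22 mm wide; open, the fingers measure 114 mm over their backs; the gripper's body (76 mm by 85 mm) begins 54 mm behind the grasp point. The pads swing forward as they close: fully open they stand 13 mm farther back than shut.
Start: joints at [-0.019, 0.423, 1.63, -0, 1.089, -0.019], TCP at [0.625, 0, 0.231] pointing down, gripper open.
Joint ranges: [-3, 3], [-0.9, 2.11], [0.09, 2.58], [-1.31, 4.45], [0.11, 2.69], [-2.54, 2.54]. Speed limits (rad/s): [2.39, 2.39, 3.01, 3.14, 3.14, 3.14].

## Interface

Orientations are given as a unit quaternion [w, x, y, z].
In Python, from workcell import manip, vision, order gives the robot as it stands.
- The arm moves only by the tool arm_command, never from a script. Its argument "deltas" is a list of rows, each a list of 5 numbers: the shift along the world's x, y, z in m, then the turn about the world's z in rad, then the opening, from -1 (shut) to 1 (fully open). In form: [[x, y, z, turn, grip], ...]. A call has 1 to 8 rows; each row is the pose to reach, as a shift and turn from the pose commanded when the call began; what a row does not reach only later rows make up. A row lasts 1/10 s, in which the tool goes at most 50 mm and 8.59 degrees, less where a joint would pass 70% of its speed; a pose out of reach is approached as far as the arm can. A call with a gripper value outside its range is refused whole. The fingers move at their own pace and stop on an object; the grip force is fixed at half the most. Time passes only in rows, so rows that repeat a pose let the fingers close. It gives the time, the measured TCP pose, the force, the opening and the grip force at its end, in the units of the state.
- manip.state(): the state, without advancing time (a new reading comes with each control period).
- vision.grab_frame(name): name is "scene" or "side" or "wrist"; returns a dict with "image" (480x640x3 uint8, blue, green, red), "range_z" (480x640 float32, m along the optical axis (not along the pixel's ray), 0 where there is no reading), "K" (3x3 intrinsics, pixels), "rvec" (rotation vector, rad) and "tvec" (3), from world to camera coordinates, as OpenCV has them. Camera axes: x right, y down, z forward; pixel columns grow to the right and rows downward; lengths in m; the calibration is good to about 2 mm. A picture is of the moment at which its call begins.
- order.finish_job(): hands the job in; it is judged then, once.
The state is a dict: "time_s": time; "joints": joint angles; "qvel": joint speeds; "joint_efforts": joint torques, N m; "position": TCP position; "orientation": TCP orientation; "ft_force": force on the tool from outside, world axes, zero at the start; "moment": the same for the moment, N m; "width": opening from 0.0 (shut) to 1.0 (fully open); "finger_force": force on a finger pad.
Only numpy, scipy, OpenCV 4.12 (cv2) and the standard library are available. Lean on these libraries where they do the work, as an engineer would, in place of code of your own. Each camera call takes 0.05 s, during which the arm holds its last target. There are 200 camera calls.

## Task

Take the long coupling pin out of the grey rack and couple the syringe pump: put the pin down through the hole in the sliding pusher block and on through the hole of the drive tongue hidden beneath it, sliding the block along its rods until you feel the two holes line up, and leave the pin fully home with its head down on the block, released. Use a light hand: neither the pin nor the gripper may ever press on the pump with more than 40 N, and leave the short pin, bottle, beaker and jar alone.

Things in the scene. Friction and masses are not known exactly. Their poses are not given: they have to be found in the camera images.
- pump: syringe pump, fixed: black housing 170 x 310 mm, 85 mm high, origin at the centre of its underside, a sloping console along its +x side (to x = 145 mm). The pusher block slides along its y axis. On its deck stand two end blocks at y = -142 to -92 and 92 to 142 mm, 150 mm wide in x, tops at z = 128 mm, joined by two steel rods
- tongue_top (a point): point of the pump (axes as the pump) in the plane of the drive tongue's top, 110 mm above the bench. The tongue: flat steel bar along y under the block, 44 mm wide, 10 mm thick, held fast, 15 mm free below. Its one vertical hole (11.8 mm, edge barely chamfered) is on x = 0; where along y is neither measured nor seen: the block's hole meets it at a joint block value from 0.012 to 0.050
- block (a joint): slide of the aluminium pusher block along the pump's +y axis, 0 to 0.06 m, starts between 0 and 0.006. It slides with about 2.5 N of friction and stays where it is left. The block is 124 mm (x) by 120 mm (y), its flat top 136 mm above the bench, its underside 116 mm (6 mm above the tongue).
- block_hole (a point): centre of the mouth of the pusher block's vertical through hole, on the block's top face: diameter 11.6 mm, 2 mm chamfer, 20 mm deep. Moves with the block; its axes are the pump's.
- pin: the long coupling pin, loose, 60 g, standing upright in one of the rack's two holes. Origin at the tip of its foot, z axis up along the pin. Round steel shank 10 mm in diameter and 44 mm long (the lowest 2.5 mm taper to 8 mm), then a square black head 22 x 22 mm (sides along its x and y axes), 30 mm tall; 74 mm in all. Fully home, its tip is 44 mm below the block's top.
- pin_collar (a point): centre of the underside of the long pin's head, 44 mm above its tip; it rests on the block's top when home
- rack: grey plastic rack, fixed, 50 mm (x) by 150 mm (y), 24 mm high, origin at the centre of its underside; two upright holes at y = -42 and +42 mm, 11.6 mm in diameter, their floor 6 mm above the bench; one holds the long pin, the other the short one
- short_pin: bystander: the same kind of pin with a shank of only 26 mm, 56 mm tall in all, standing in the other rack hole; origin at its tip
- flask: bystander: amber bottle, diameter 60 mm, 120 mm tall, origin at the centre of its underside
- beaker: bystander: glass beaker, diameter 68 mm, 85 mm tall, origin at the centre of its underside
- jar: bystander: white jar, diameter 52 mm, 60 mm tall, origin at the centre of its underside
Mind the look-alikes: they are no part of the job. Leave any purple or red look-alike of the pin alone.

How it is judged:
By the outcome, as a careful person would: the job done as asked, in the order asked, and still so for the second after the job is handed in, with the robot touching nothing.
It also fails if it takes over 72 s, if anything falls off the work surface, if the arm or the gripper's body presses on something with over 40 N, if the wrist force passes 120 N, or if a joint passes its speed limit or range.

## Working session

There is one attempt and no reset: what is moved stays moved. The work goes in short steps, Python scripts to look and compute and a tool call to move; the robot and the scene stay as the last step left them, time stands still between calls to the robot, and variables do not carry over. Pictures are saved under pics/ and viewed, at most 10 in all, crops included, and the job is handed in when it is done.

Besides the shell and the picture viewer there is one more tool, called after "Emit:" as name(argument=value, ...) on one line, values as JSON. arm_command: Moves the arm, as the interface text tells. Its arguments: {"type":"object","properties":{"deltas":{"type":"array","items":{"type":"array","items":{"type":"number"}}}},"required":["deltas"]}

```bash
mkdir -p pics; cat > h.py <<'E'
import numpy as np, cv2, sys
from workcell import manip, vision, order
def grab(n):
    f=vision.grab_frame(n); f['R']=cv2.Rodrigues(np.array(f['rvec'],float))[0]; f['t']=np.array(f['tvec'],float).ravel(); f['K']=np.array(f['K']); return f
def cast(f,uv,z):
    uv=np.atleast_2d(np.array(uv,float)); d=np.c_[uv,np.ones(len(uv))]@np.linalg.inv(f['K']).T@f['R']
    c=-f['R'].T@f['t']; return c+d*((z-c[2])/d[:,2])[:,None]
def cloud(f):
    v,u=np.mgrid[:480,:640]; z=f['range_z']; p=np.stack([u,v,np.ones_like(u)],-1)@np.linalg.inv(f['K']).T*z[...,None]
    return (p-f['t'])@f['R']
def proj(f,P):
    return cv2.projectPoints(np.array(P,float).reshape(-1,3),np.array(f['rvec'],float),f['t'],f['K'],None)[0].reshape(-1,2)
E
python3 - <<'E'
from h import *
ims=[]
for n in ('scene','side'):
    f=grab(n); cv2.imwrite(f'pics/{n}0.png',f['image']); np.savez(f'{n}0.npz',**f); print(n,-f['R'].T@f['t'],f['R'][2])
print(manip.state(), manip.hold_point_z)
E
```

```text
scene [1.31833816 0.28944343 0.65056854] [-0.76548449 -0.33853564 -0.54719934]
side [0.33343938 0.7776221  0.60758661] [ 0.27054754 -0.81040433 -0.51966225]
{'time_s': 0.1, 'joints': array([-1.90318773e-02,  4.23797650e-01,  1.63064793e+00, -9.44275808e-06,
        1.08863928e+00, -1.89446567e-02]), 'qvel': array([-0.0007305 , -0.00223883, -0.00360343,  0.00075426,  0.00114416,
       -0.00115678]), 'joint_efforts': array([ 5.57094211e-05, -5.58422327e+01, -2.82446283e+01, -1.17158891e-05,
        3.01709355e-03, -1.51726192e-05]), 'position': array([6.24470387e-01, 1.33578717e-05, 2.30589199e-01]), 'orientation': array([-5.34596994e-04,  7.07135871e-01,  7.07077297e-01, -5.20475183e-04]), 'ft_force': array([ 0.26204978, -0.93794176,  0.00719626]), 'moment': array([ 0.01177942, -0.00730364, -0.01633426]), 'finger_force': 0.0, 'width': 0.997849950793716} 0.0187
```

View pics/scene0.png

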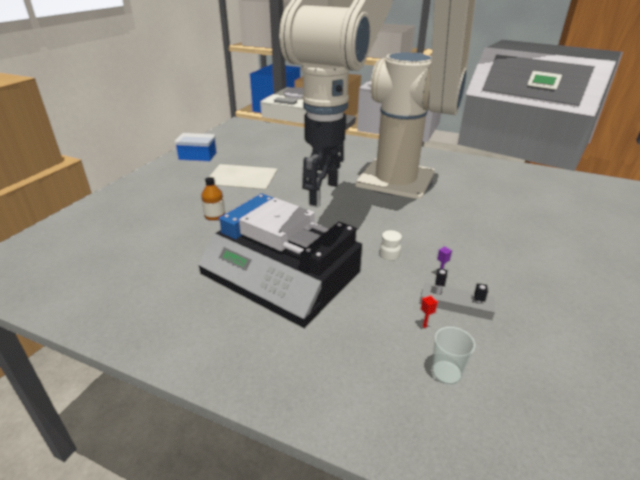

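View pics/side0.png

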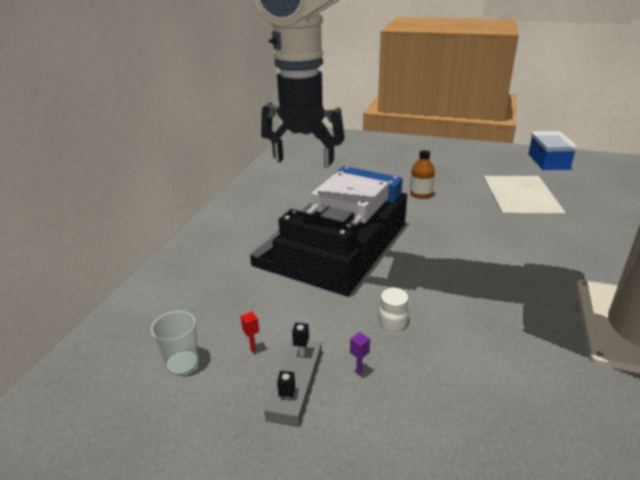

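Scene: black pin heads in the rack at (441,277) and (481,292); side: (300,333) and (286,383); the pump block's light top is at scene ~(275,220), side ~(355,195). The purple and red pins stand apart from the rack.

```bash
python3 - <<'E'
from h import *
for n,bl,blk in (('scene',[(441,277),(481,292)],(215,320,190,255)),('side',[(300,333),(286,383)],(300,400,165,225))):
    f=dict(np.load(f'{n}0.npz')); P=cloud(f); im=f['image'].astype(int); 
    for (u,v) in bl:
        m=np.zeros((480,640),bool); m[v-16:v+17,u-14:u+15]=1
        m&=(im.max(-1)<75)&(P[...,2]>.035)&(f['range_z']>0)
        q=P[m]; zt=np.percentile(q[:,2],97); tt=q[q[:,2]>zt-.004]
        print(n,(u,v),len(q),'top z',zt.round(4),'top mean',tt.mean(0).round(4),'bbox',q.min(0).round(3),q.max(0).round(3))
    u0,u1,v0,v1=blk
    m=np.zeros((480,640),bool); m[v0:v1,u0:u1]=1
    m&=(abs(P[...,2]-.136)<.006)&(im.min(-1)>110)
    c=max(cv2.findContours(m.astype(np.uint8),0,1)[0],key=cv2.contourArea)
    r=cv2.minAreaRect(P[m][:,:2].astype(np.float32)*1000); print('block',m.sum(),r,P[m][:,2].mean())
    m2=np.zeros((480,640),bool); m2[v0-20:v1+100,max(0,u0-80):u1+80]=1
    # pump black and all > 60 mm
    m2&=(P[...,2]>.07)&(P[...,2]<.15)&(abs(P[...,0]-P[m][:,0].mean())<.25)&(abs(P[...,1]-P[m][:,1].mean())<.25)
    print('pump',cv2.minAreaRect(P[m2][:,:2].astype(np.float32)*1000))
    cv2.imwrite(f'pics/{n}crop.png',cv2.resize(f['image'][v0-20:v1+40,u0-30:u1+50],None,fx=4,fy=4,interpolation=3))
    np.save(f'{n}m.npy',m)
ss=[cv2.imread(f'pics/{n}crop.png') for n in('scene','side')]
w=max(s.shape[1] for s in ss)
o=np.vstack([cv2.copyMakeBorder(s,0,0,0,w-s.shape[1],0) for s in ss]); cv2.imwrite('pics/crops.png',cv2.resize(o,None,fx=min(1,600/o.shape[0],800/w),fy=min(1,600/o.shape[0],800/w)))
E
```

```text
scene (441, 277) 114 top z 0.0822 top mean [0.5611 0.2407 0.0806] bbox [0.549 0.232 0.053] [0.567 0.253 0.084]
scene (481, 292) 137 top z 0.0635 top mean [0.5536 0.3253 0.0621] bbox [0.542 0.315 0.036] [0.561 0.337 0.065]
block 1688 ((579.1415405273438, -109.31898498535156), (264.7258605957031, 128.307861328125), 78.49687194824219) 0.1363204954085673
pump ((581.3887939453125, -176.38958740234375), (447.678955078125, 191.32379150390625), 80.34944915771484)
side (300, 333) 303 top z 0.0822 top mean [0.5497 0.245  0.081 ] bbox [0.539 0.23  0.04 ] [0.561 0.254 0.083]
side (286, 383) 352 top z 0.0647 top mean [0.5429 0.3278 0.0632] bbox [0.531 0.314 0.035] [0.555 0.339 0.065]
block 1465 ((571.6129760742188, -159.422607421875), (172.7305908203125, 134.11485290527344), 78.04114532470703) 0.13687897642207236
pump ((572.0750122070312, -181.24545288085938), (456.119140625, 189.8583984375), 78.9888687133789)
```

View pics/crops.png

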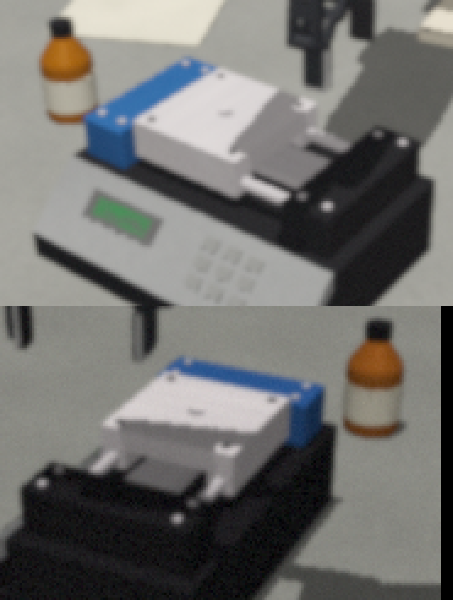

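The crop shows the light block against the blue -y end block, its hole at about the middle of its top (crop (227,113) and (195,411)), and the grey tongue visible in the gap towards the black end. I'll measure hole and decoys next, while working out the yaw.

```bash
python3 - <<'E'
from h import *
for n,off,y0 in (('scene',(185,170),0),('side',(270,145),1)):
    f=dict(np.load(f'{n}0.npz')); P=cloud(f); im=f['image'].astype(int); b,g,r=im[...,0],im[...,1],im[...,2]
    for nm,m in (('purple',(b>g+40)&(r>g+25)),('red',(r>g+80)&(r>b+80)),):
        m&=(P[...,2]>.01)&(P[...,2]<.12)&(P[...,1]>.05); q=P[m]; print(n,nm,m.sum(),np.median(q,0).round(3),q.min(0).round(3),q.max(0).round(3)) if m.sum() else 0
    m=(b>r+60)&(P[...,2]>.12)&(P[...,2]<.134)&(P[...,1]<0)&(abs(P[...,0]-.57)<.2); q=P[m][:,:2].astype(np.float32)*1000
    print(n,'blue',m.sum(),cv2.minAreaRect(q))
    # hole: dark spot inside block top
    g8=f['image'].min(-1); u,v=(250,206) if n=='scene' else (349,188)
    w=g8[v-12:v+13,u-14:u+15]; a=np.median(w)-w.astype(float); print(np.unravel_index(a.argmax(),a.shape),a.max())
    a[a<a.max()*.35]=0; k=np.zeros_like(a); i,j=np.unravel_index(a.argmax(),a.shape); k[max(0,i-4):i+5,max(0,j-6):j+7]=1; a*=k
    vv,uu=np.mgrid[v-12:v+13,u-14:u+15]; uv=((a*uu).sum()/a.sum(),(a*vv).sum()/a.sum()); print('hole',n,uv,cast(f,uv,.136))
E
```

```text
scene purple 179 [0.467 0.235 0.066] [0.446 0.221 0.027] [0.477 0.247 0.077]
scene red 269 [0.649 0.237 0.066] [0.58  0.217 0.01 ] [0.661 0.251 0.078]
scene blue 511 ((559.250244140625, -224.754150390625), (49.18438720703125, 147.984130859375), 81.13577270507812)
(np.int64(8), np.int64(21)) 94.0
hole scene (np.float64(256.4973354958295), np.float64(201.664156626506)) [[ 0.536431   -0.21189425  0.136     ]]
side purple 423 [0.457 0.238 0.068] [0.445 0.22  0.01 ] [0.471 0.248 0.078]
side red 351 [0.639 0.24  0.067] [0.628 0.222 0.012] [0.656 0.251 0.077]
side blue 359 ((549.9216918945312, -228.05421447753906), (45.37822341918945, 151.180908203125), 70.55903625488281)
(np.int64(24), np.int64(27)) 106.0
hole side (np.float64(359.5002659574468), np.float64(198.0311170212766)) [[ 0.54201288 -0.0972878   0.136     ]]
```

Emit:
arm_command(deltas=[[-0.015, 0.05, 0, 0, 1], [-0.03, 0.1, 0, 0, 1], [-0.045, 0.15, -0.01, 0, 1], [-0.06, 0.2, -0.02, 0, 1], [-0.07, 0.243, -0.03, 0, 1], [-0.07, 0.243, -0.03, 0, 1], [-0.07, 0.243, -0.03, 0, 1], [-0.07, 0.243, -0.03, 0, 1]])

```text
time_s: 0.9
position: [0.5552, 0.2423, 0.2013]
orientation: [0.0, 0.707, 0.707, -0.0]
ft_force: [0.1, -0.3, 0.5]
width: 1.0
finger_force: 0.0
```

```bash
python3 - <<'E'
from h import *
f=grab('wrist'); cv2.imwrite('pics/w1.png',f['image']); np.savez('w1.npz',**f); print(-f['R'].T@f['t'],f['R'][2],f['R'][0],manip.state()['position'])
for n,uv in (('scene',(277.7,216.1)),('side',(349.6,187.9))): print(cast(dict(np.load(f'{n}0.npz')),uv,.136))
E
```

```text
[0.55542174 0.3080425  0.34346038] [-4.22802116e-04 -2.62763310e-01 -9.64860230e-01] [ 9.99999759e-01 -6.42511278e-04 -2.63223227e-04] [0.55546298 0.24186126 0.20146926]
[[ 0.57503892 -0.13332995  0.136     ]]
[[ 0.57329834 -0.13646905  0.136     ]]
```

View pics/w1.png

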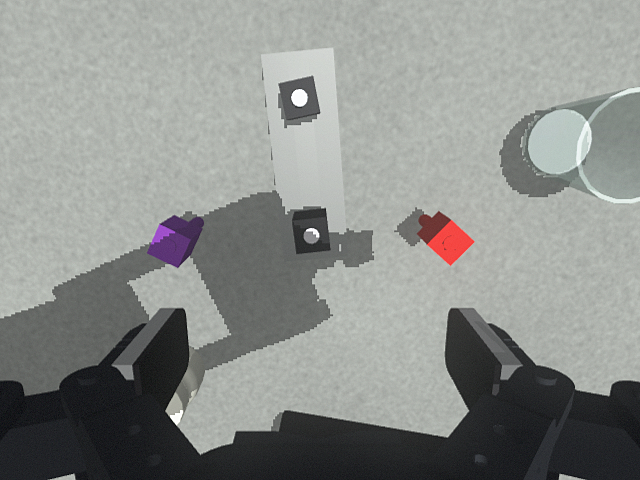

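Wrist: long pin's head top centred on its white dot at (312,236), its sides turned a few degrees; short pin dot at (299,98); purple (175,245) and red (450,240) stand clear of the fingers.

```bash
python3 - <<'E'
from h import *
f=dict(np.load('w1.npz')); P=cloud(f); im=f['image']; 
for (u,v),z in (((312,236),.08),((299,98),.062)):
    w=im[v-14:v+15,u-14:u+15].min(-1)>150; c=np.argwhere(w).mean(0)[::-1]+(u-14,v-14); print('dot',c,cast(f,c,z))
m=np.zeros((480,640),bool); m[195:265,285:340]=1; m&=(abs(P[...,2]-.08)<.003)
q=P[m]; r=cv2.minAreaRect(q[:,:2].astype(np.float32)*1000); print(m.sum(),q[:,2].mean(),r)
E
```

```text
dot [313.06060606 232.04545455] [[0.55305256 0.24331879 0.08      ]]
dot [298.99137931  97.40086207] [[0.54440886 0.32485836 0.062     ]]
1200 0.07967948981512853 ((551.584716796875, 241.4288787841797), (22.041122436523438, 22.4493350982666), 6.5242156982421875)
```

Emit:
arm_command(deltas=[[-0.002, -0.001, -0.03, 0.06, 1], [-0.003, -0.001, -0.07, 0.11, 1], [-0.0035, -0.001, -0.1, 0.11, 1], [-0.0035, -0.001, -0.125, 0.11, 1], [-0.0035, -0.001, -0.14, 0.11, 1], [-0.0035, -0.001, -0.145, 0.11, 1], [-0.0035, -0.001, -0.145, 0.11, 1], [-0.0035, -0.001, -0.145, 0.11, 1]])

```text
time_s: 1.75
position: [0.5525, 0.2421, 0.0575]
orientation: [0.0, 0.667, 0.745, 0.001]
ft_force: [0.5, -0.3, -0.0]
width: 1.004
finger_force: 0.0
```

Emit:
arm_command(deltas=[[0, 0, 0, 0, -1], [0, 0, 0, 0, -1], [0, 0, 0, 0, -1], [0, 0, 0, 0, -1], [0, 0, 0, 0, -1], [0, 0, 0, 0, -1], [0, 0, 0, 0, -1], [0, 0, 0, 0, -1]])

```text
time_s: 2.55
position: [0.5517, 0.2422, 0.0567]
orientation: [0.0, 0.667, 0.745, 0.0]
ft_force: [-1.5, 0.1, 5.5]
width: 0.243
finger_force: 59.1
```

Emit:
arm_command(deltas=[[0, 0, 0.015, 0, -1], [0, 0, 0.045, 0, -1], [0, 0, 0.085, 0, -1], [0, 0, 0.13, 0, -1], [0, 0, 0.17, 0, -1], [0, 0, 0.185, 0, -1], [0, 0, 0.185, 0, -1]])

```text
time_s: 3.25
position: [0.5526, 0.2425, 0.2443]
orientation: [0.001, 0.667, 0.745, 0.002]
ft_force: [0.3, 0.6, -0.5]
width: 0.247
finger_force: 59.6
```

Emit:
arm_command(deltas=[[0, -0.04, 0, -0.04, -1], [0.005, -0.08, 0, -0.08, -1], [0.01, -0.12, 0, -0.13, -1], [0.015, -0.16, 0, -0.18, -1], [0.018, -0.2, 0, -0.23, -1], [0.02, -0.24, 0, -0.28, -1], [0.02, -0.27, 0, -0.31, -1], [0.02, -0.28, 0, -0.31, -1]])

```text
time_s: 4.05
position: [0.5699, -0.0405, 0.2389]
orientation: [-0.001, 0.775, 0.632, -0.002]
ft_force: [0.0, -1.0, -1.3]
width: 0.248
finger_force: 59.6
```

```bash
python3 - <<'E'
from h import *
f=grab('wrist'); cv2.imwrite('pics/w2.png',f['image']); np.savez('w2.npz',**f); s=manip.state(); print(s['position'],s['width'],s['finger_force'],s['ft_force'])
f=grab('scene'); np.savez('s2.npz',**f)
E
```

```text
[ 0.57013876 -0.04049092  0.23914022] 0.24755386142230634 59.59677278995514 [-0.94249955 -1.02753305 -1.41983916]
```

View pics/w2.png

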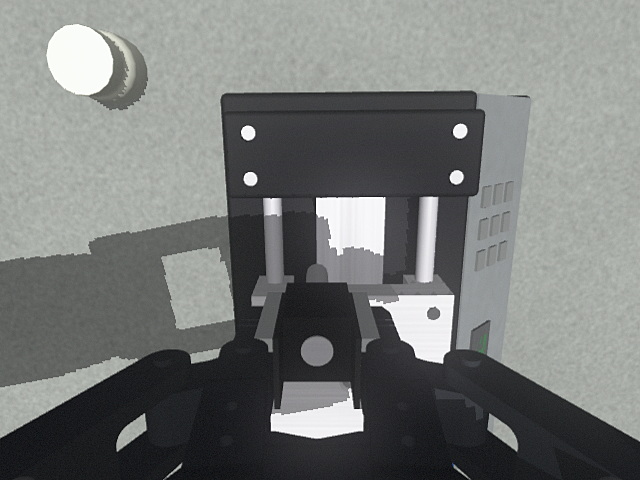

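Pin is held upright between the pads (dot at (317,350)); the pump with its four black-block screws is visible and well aligned, but the gripper hides the hole. I'll go past it so the camera sits over it.

Emit:
arm_command(deltas=[[-0.002, -0.04, 0, 0, -1], [-0.004, -0.08, 0, 0, -1], [-0.006, -0.12, 0, 0, -1], [-0.008, -0.15, 0, 0, -1], [-0.008, -0.157, 0, 0, -1], [-0.008, -0.157, 0, 0, -1]])

```text
time_s: 4.75
position: [0.5633, -0.1944, 0.2405]
orientation: [-0.001, 0.774, 0.633, -0.0]
ft_force: [-0.5, -0.1, 0.0]
width: 0.243
finger_force: 59.6
```

```bash
python3 - <<'E'
from h import *
f=grab('wrist'); cv2.imwrite('pics/w3.png',f['image']); np.savez('w3.npz',**f); s=manip.state(); print(s['position'],proj(f,[[.574,-.135,.136]]))
E
```

```text
[ 0.56335413 -0.19365998  0.24059114] [[313.89799161 135.85724459]]
```

View pics/w3.png

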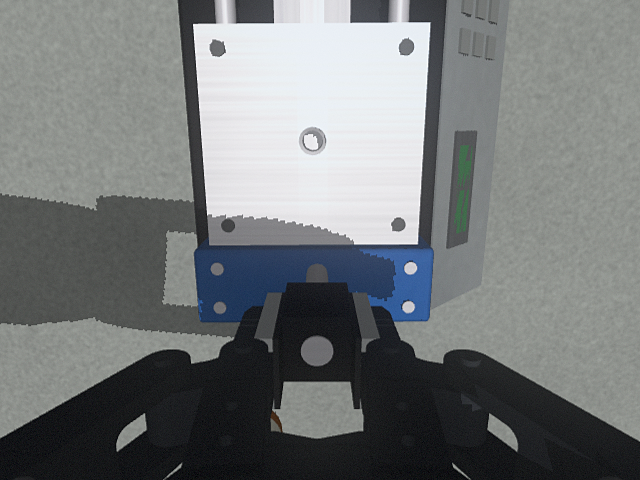

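Hole is at (312,140) in the wrist view, pin head dot at (317,350), pin tip just showing at (317,272).

```bash
python3 - <<'E'
from h import *
f=dict(np.load('w3.npz')); P=cloud(f); im=f['image']; tcp=np.array([.56335,-.19366,.2406])
g=cv2.GaussianBlur(im.min(-1),(5,5),1); c=cv2.HoughCircles(g[110:172,282:344],3,1,20,param1=80,param2=12,minRadius=9,maxRadius=18); print(c)
w=g[120:162,292:334]<205; mm=cv2.moments(cv2.findContours(w.astype(np.uint8),0,1)[0][0]); print(mm['m10']/mm['m00']+292,mm['m01']/mm['m00']+120,w.sum())
uv=c[0][0][:2]+[282,110]; H=cast(f,uv,.136)[0]; print('hole',uv,H)
w=np.argwhere(im[330:372,297:338].min(-1)>90).mean(0)[::-1]+(297,330); print('dot',w,cast(f,w,tcp[2]+.0233)-tcp)
m=(abs(P[...,2]-.136)<.003)&(im.min(-1)>60); q=P[m][:,:2].astype(np.float32)*1000; print(cv2.minAreaRect(q),m.sum(),P[m][:,2].mean())
m=(im[...,0].astype(int)>im[...,2]+60); m[:240]=0
ln=P[232:233]; 
# yaw from left/right edges of block top
e=[]
for s in (-1,1):
    pts=[]
    for v in range(50,240,3):
        us=np.where(abs(P[v,150:480,2]-.136)<.003)[0]+150
        if len(us)>100: pts.append(P[v,us[0] if s<0 else us[-1],:2])
    d=cv2.fitLine(np.array(pts,np.float32),cv2.DIST_HUBER,0,.01,.01).ravel(); e.append(np.degrees(np.arctan2(d[1],d[0]))%180)
print('y dir deg',e); 
print('tip', f['K'][0,0])
# pin shank foot seen?
ww=P[255:285,300:335]; print(np.c_[ww[12,10:25:4]])
E
```

```text
[[[30.5 29.5 12.7]]]
312.4483394833948 139.92619926199262 432
hole [312.5 139.5] [ 0.57284021 -0.13677447  0.136     ]
dot [316.58751696 350.75983718] [[ 8.11563364e-05 -1.66749887e-03  2.33000000e-02]]
((572.564453125, -137.17649841308594), (120.80144500732422, 124.68705749511719), 78.81782531738281) 48870 0.13558189424591555
y dir deg [np.float32(78.890656), np.float32(78.73671)]
tip 430.7887625950875
[[ 0.56110777 -0.19099132  0.1939936 ]
 [ 0.56317917 -0.19020015  0.19756803]
 [ 0.56488545 -0.1908954   0.19654054]
 [ 0.56664286 -0.19140634  0.19608719]]
```

Emit:
arm_command(deltas=[[0.005, 0.03, 0, 0, -1], [0.0091, 0.055, 0, 0, -1], [0.0091, 0.0584, -0.02, 0, -1], [0.0091, 0.0584, -0.04, 0, -1], [0.0091, 0.0584, -0.045, 0, -1], [0.0091, 0.0584, -0.045, 0, -1], [0.0091, 0.0584, -0.045, 0, -1], [0.0091, 0.0584, -0.045, 0, -1]])

```text
time_s: 5.6
position: [0.5732, -0.1365, 0.1973]
orientation: [0.001, 0.774, 0.633, 0.001]
ft_force: [0.1, 1.3, -0.3]
width: 0.244
finger_force: 59.6
```

```bash
python3 - <<'E'
from h import *
s=manip.state(); print(s['position'],s['ft_force'])
E
```

```text
[ 0.57324408 -0.13654611  0.19734276] [ 0.07764737  1.28638283 -0.32637875]
```

Emit:
arm_command(deltas=[[-0.0007, 0.0011, -0.003, 0, -1], [-0.0007, 0.0011, -0.006, 0, -1], [-0.0007, 0.0011, -0.008, 0, -1], [-0.0007, 0.0011, -0.01, 0, -1], [-0.0007, 0.0011, -0.012, 0, -1], [-0.0007, 0.0011, -0.013, 0, -1], [-0.0007, 0.0011, -0.014, 0, -1], [-0.0007, 0.0011, -0.014, 0, -1]])

```text
time_s: 6.4
position: [0.5718, -0.1355, 0.1822]
orientation: [-0.0, 0.774, 0.633, -0.0]
ft_force: [0.1, -0.2, -1.4]
width: 0.244
finger_force: 59.6
```

Emit:
arm_command(deltas=[[0, 0, -0.001, 0, -1], [0, 0, -0.002, 0, -1], [0, 0, -0.003, 0, -1], [0, 0, -0.004, 0, -1], [0, 0, -0.005, 0, -1], [0, 0, -0.006, 0, -1]])

```text
time_s: 7.0
position: [0.5719, -0.1355, 0.1762]
orientation: [-0.0, 0.774, 0.633, -0.0]
ft_force: [0.7, -0.1, -0.7]
width: 0.242
finger_force: 59.6
```

Emit:
arm_command(deltas=[[0, 0, -0.0015, 0, -1], [0, 0, -0.003, 0, -1], [0, 0, -0.0045, 0, -1], [0, 0, -0.006, 0, -1], [0, 0, -0.0075, 0, -1], [0, 0, -0.009, 0, -1], [0, 0, -0.0105, 0, -1], [0, 0, -0.012, 0, -1]])

```text
time_s: 7.8
position: [0.5719, -0.1355, 0.1642]
orientation: [-0.0, 0.774, 0.633, -0.0]
ft_force: [0.0, 0.1, -0.1]
width: 0.244
finger_force: 59.6
```

Emit:
arm_command(deltas=[[0, 0, -0.001, 0, -1], [0, 0, -0.002, 0, -1], [0, 0, -0.002, 0, -1]])

```text
time_s: 8.1
position: [0.5718, -0.1355, 0.1622]
orientation: [-0.0, 0.774, 0.633, -0.0]
ft_force: [0.2, 0.4, -1.1]
width: 0.243
finger_force: 59.6
```

Emit:
arm_command(deltas=[[0, 0, -0.0005, 0, -1], [0, 0, -0.001, 0, -1], [0, 0, -0.001, 0, -1]])

```text
time_s: 8.4
position: [0.5719, -0.1355, 0.1613]
orientation: [-0.0, 0.774, 0.633, -0.0]
ft_force: [0.1, -0.5, -1.4]
width: 0.247
finger_force: 59.6
```

Emit:
arm_command(deltas=[[0, 0, -0.0002, 0, -1], [0, 0, -0.0004, 0, -1], [0, 0, -0.0004, 0, -1]])

```text
time_s: 8.7
position: [0.5719, -0.1355, 0.1609]
orientation: [0.0, 0.774, 0.633, -0.0]
ft_force: [-0.1, -0.1, -0.5]
width: 0.244
finger_force: 59.6
```

Emit:
arm_command(deltas=[[0, 0, -0.0002, 0, -1], [0, 0, -0.0004, 0, -1], [0, 0, -0.0004, 0, -1]])

```text
time_s: 9.0
position: [0.5719, -0.1355, 0.1607]
orientation: [0.0, 0.774, 0.633, 0.0]
ft_force: [-0.6, 0.6, 2.4]
width: 0.247
finger_force: 60.0
```

Emit:
arm_command(deltas=[[0, 0, -0.0002, 0, -1], [0, 0, -0.0004, 0, -1], [0, 0, -0.0004, 0, -1]])

```text
time_s: 9.3
position: [0.572, -0.1355, 0.1607]
orientation: [0.0, 0.774, 0.633, 0.0]
ft_force: [-3.2, 0.4, 7.0]
width: 0.245
finger_force: 60.6
```

Emit:
arm_command(deltas=[[0.0001, 0.0006, 0, 0, -1], [0.0002, 0.0012, 0, 0, -1], [0.0004, 0.0019, 0, 0, -1], [0.0005, 0.0026, 0, 0, -1], [0.0006, 0.0032, 0, 0, -1], [0.0008, 0.0039, 0, 0, -1], [0.001, 0.0049, 0, 0, -1], [0.001, 0.0049, 0, 0, -1]])

```text
time_s: 10.1
position: [0.5732, -0.1317, 0.1607]
orientation: [0.001, 0.774, 0.633, -0.0]
ft_force: [-0.9, -5.5, 5.3]
width: 0.245
finger_force: 60.3
```

Emit:
arm_command(deltas=[[0.0001, 0.0005, 0, 0, -1], [0.0002, 0.001, 0, 0, -1], [0.0003, 0.0015, 0, 0, -1], [0.0004, 0.002, 0, 0, -1], [0.0005, 0.0025, 0, 0, -1], [0.0006, 0.003, 0, 0, -1], [0.0006, 0.003, 0, 0, -1]])

```text
time_s: 10.8
position: [0.5738, -0.1288, 0.1607]
orientation: [0.001, 0.774, 0.633, -0.0]
ft_force: [-1.8, -4.9, 5.4]
width: 0.245
finger_force: 60.3
```

```bash
python3 - <<'E'
from h import *
s=manip.state(); print(s['position'],s['ft_force'])
f=grab('side'); P=cloud(f); f0=dict(np.load('side0.npz')); P0=cloud(f0)
d=np.array([.194,.981]);n=np.array([.981,-.194])
for Q,im in((P0,f0['image']),(P,f['image'])):
    a=Q[...,:2]@d; b=Q[...,:2]@n
    c=np.array([.5727,-.137]); m=(abs(Q[...,2]-.136)<.004)&(abs(b-c@n)<.055)&(abs(b-c@n)>.03)&(im.min(-1)>100)
    q=a[m]-c@d; q=q[abs(q)<.1]; print(np.percentile(q,[1,2,50,98,99]).round(4))
E
```

```text
[ 0.57375972 -0.12879233  0.16072288] [-1.81833914 -4.9394829   5.42391402]
[-0.0598 -0.0577  0.0073  0.0602  0.0606]
[-0.0404 -0.0393  0.0249  0.0668  0.0676]
```

Emit:
arm_command(deltas=[[0.0001, 0.0005, 0, 0, -1], [0.0002, 0.001, 0, 0, -1], [0.0003, 0.0015, 0, 0, -1], [0.0004, 0.002, 0, 0, -1], [0.0005, 0.0025, 0, 0, -1], [0.0006, 0.003, 0, 0, -1], [0.0006, 0.003, 0, 0, -1]])

```text
time_s: 11.55
position: [0.5744, -0.1258, 0.1607]
orientation: [0.001, 0.774, 0.633, -0.0]
ft_force: [-2.2, -4.0, 4.0]
width: 0.241
finger_force: 60.3
```

Emit:
arm_command(deltas=[[0.0001, 0.0005, 0, 0, -1], [0.0002, 0.001, 0, 0, -1], [0.0003, 0.0015, 0, 0, -1], [0.0004, 0.002, 0, 0, -1], [0.0005, 0.0025, 0, 0, -1], [0.0006, 0.003, 0, 0, -1], [0.0006, 0.003, 0, 0, -1]])

```text
time_s: 12.25
position: [0.575, -0.1228, 0.1607]
orientation: [0.001, 0.774, 0.633, -0.0]
ft_force: [-3.6, -5.0, 4.9]
width: 0.245
finger_force: 60.3
```

Emit:
arm_command(deltas=[[0, 0.0005, 0, 0, -1], [0.0001, 0.001, 0, 0, -1], [0.0002, 0.0015, 0, 0, -1], [0.0003, 0.002, 0, 0, -1], [0.0004, 0.0025, 0, 0, -1], [0.0005, 0.003, 0, 0, -1], [0.0005, 0.003, 0, 0, -1]])

```text
time_s: 12.95
position: [0.5755, -0.1198, 0.1607]
orientation: [0.001, 0.774, 0.633, -0.0]
ft_force: [-1.8, -5.1, 4.7]
width: 0.249
finger_force: 60.3
```

Emit:
arm_command(deltas=[[0.0001, 0.0005, 0, 0, -1], [0.0002, 0.001, 0, 0, -1], [0.0003, 0.0015, 0, 0, -1], [0.0004, 0.002, 0, 0, -1], [0.0005, 0.0025, 0, 0, -1], [0.0006, 0.003, 0, 0, -1], [0.0006, 0.003, 0, 0, -1]])

```text
time_s: 13.65
position: [0.5761, -0.1168, 0.1607]
orientation: [0.001, 0.774, 0.633, -0.0]
ft_force: [-1.3, -4.8, 4.8]
width: 0.245
finger_force: 60.3
```

Emit:
arm_command(deltas=[[0.0001, 0.0005, 0, 0, -1], [0.0002, 0.001, 0, 0, -1], [0.0003, 0.0015, 0, 0, -1], [0.0004, 0.002, 0, 0, -1], [0.0005, 0.0025, 0, 0, -1], [0.0006, 0.003, 0, 0, -1], [0.0006, 0.003, 0, 0, -1]])

```text
time_s: 14.35
position: [0.5767, -0.1138, 0.1607]
orientation: [0.001, 0.774, 0.633, -0.0]
ft_force: [-1.1, -5.2, 5.8]
width: 0.247
finger_force: 60.3
```

Emit:
arm_command(deltas=[[0.0001, 0.0005, 0, 0, -1], [0.0002, 0.001, 0, 0, -1], [0.0003, 0.0015, 0, 0, -1], [0.0004, 0.002, 0, 0, -1], [0.0005, 0.0025, 0, 0, -1], [0.0006, 0.003, 0, 0, -1], [0.0006, 0.003, 0, 0, -1]])

```text
time_s: 15.05
position: [0.5773, -0.1108, 0.1607]
orientation: [0.001, 0.774, 0.633, -0.0]
ft_force: [-1.7, -5.0, 5.0]
width: 0.244
finger_force: 60.3
```

Emit:
arm_command(deltas=[[0.0001, 0.0005, 0, 0, -1], [0.0002, 0.001, 0, 0, -1], [0.0003, 0.0015, 0, 0, -1], [0.0004, 0.002, 0, 0, -1], [0.0005, 0.0025, 0, 0, -1], [0.0006, 0.003, 0, 0, -1], [0.0006, 0.003, 0, 0, -1]])

```text
time_s: 15.75
position: [0.5779, -0.1078, 0.1607]
orientation: [0.001, 0.774, 0.633, -0.0]
ft_force: [-1.2, -4.2, 4.4]
width: 0.245
finger_force: 60.3
```

Emit:
arm_command(deltas=[[0.0001, 0.0005, 0, 0, -1], [0.0002, 0.001, 0, 0, -1], [0.0003, 0.0015, 0, 0, -1], [0.0004, 0.002, 0, 0, -1], [0.0005, 0.0025, 0, 0, -1], [0.0006, 0.003, 0, 0, -1], [0.0006, 0.003, 0, 0, -1]])

```text
time_s: 16.45
position: [0.5785, -0.1048, 0.1607]
orientation: [0.001, 0.774, 0.633, -0.0]
ft_force: [-2.1, -5.1, 4.9]
width: 0.245
finger_force: 60.3
```

Emit:
arm_command(deltas=[[0.0001, 0.0005, 0, 0, -1], [0.0002, 0.001, 0, 0, -1], [0.0003, 0.0015, 0, 0, -1], [0.0004, 0.002, 0, 0, -1], [0.0005, 0.0025, 0, 0, -1], [0.0006, 0.003, 0, 0, -1], [0.0006, 0.003, 0, 0, -1]])

```text
time_s: 17.15
position: [0.5791, -0.1018, 0.1607]
orientation: [0.001, 0.774, 0.633, -0.0]
ft_force: [-2.0, -4.5, 5.2]
width: 0.248
finger_force: 60.3
```

Emit:
arm_command(deltas=[[0.0001, 0.0005, 0, 0, -1], [0.0002, 0.001, 0, 0, -1], [0.0003, 0.0015, 0, 0, -1], [0.0004, 0.002, 0, 0, -1], [0.0005, 0.0025, 0, 0, -1], [0.0006, 0.003, 0, 0, -1], [0.0006, 0.003, 0, 0, -1]])

```text
time_s: 17.85
position: [0.5797, -0.0986, 0.1607]
orientation: [0.001, 0.774, 0.633, -0.0]
ft_force: [-1.0, -4.4, 5.3]
width: 0.241
finger_force: 60.4
```

Emit:
arm_command(deltas=[[0.0001, 0.0005, 0, 0, -1], [0.0002, 0.001, 0, 0, -1], [0.0003, 0.0015, 0, 0, -1], [0.0004, 0.002, 0, 0, -1], [0.0005, 0.0025, 0, 0, -1], [0.0006, 0.003, 0, 0, -1], [0.0006, 0.003, 0, 0, -1]])

```text
time_s: 18.55
position: [0.5804, -0.095, 0.1605]
orientation: [0.001, 0.774, 0.633, 0.0]
ft_force: [-0.8, -4.5, 4.7]
width: 0.246
finger_force: 60.4
```

Emit:
arm_command(deltas=[[0.0001, 0.0005, 0, 0, -1], [0.0002, 0.001, 0, 0, -1], [0.0002, 0.001, 0, 0, -1]])

```text
time_s: 18.85
position: [0.5805, -0.0933, 0.1599]
orientation: [0.0, 0.774, 0.633, 0.0]
ft_force: [0.8, -1.3, 0.6]
width: 0.241
finger_force: 59.8
```

It fell in. Lower gently.

Emit:
arm_command(deltas=[[0, 0, -0.0004, 0, -1], [0, 0, -0.0008, 0, -1], [0, 0, -0.0012, 0, -1], [0, 0, -0.0012, 0, -1]])

```text
time_s: 19.25
position: [0.5801, -0.0934, 0.1587]
orientation: [-0.0, 0.774, 0.633, -0.0]
ft_force: [0.8, -2.1, -0.9]
width: 0.249
finger_force: 59.6
```

Emit:
arm_command(deltas=[[0, 0, -0.0005, 0, -1], [0, 0, -0.001, 0, -1], [0, 0, -0.0015, 0, -1], [0, 0, -0.002, 0, -1], [0, 0, -0.002, 0, -1]])

```text
time_s: 19.75
position: [0.5801, -0.0935, 0.1567]
orientation: [-0.0, 0.774, 0.633, -0.0]
ft_force: [0.6, -1.4, 0.1]
width: 0.245
finger_force: 59.6
```

Emit:
arm_command(deltas=[[0, 0, -0.0005, 0, -1], [0, 0, -0.001, 0, -1], [0, 0, -0.0015, 0, -1], [0, 0, -0.002, 0, -1], [0, 0, -0.0025, 0, -1], [0, 0, -0.003, 0, -1], [0, 0, -0.003, 0, -1]])

```text
time_s: 20.45
position: [0.5801, -0.0935, 0.1538]
orientation: [-0.0, 0.774, 0.633, -0.0]
ft_force: [0.8, -1.8, -1.2]
width: 0.244
finger_force: 59.6
```

Emit:
arm_command(deltas=[[0, 0, -0.001, 0, -1], [0, 0, -0.002, 0, -1], [0, 0, -0.003, 0, -1], [0, 0, -0.004, 0, -1], [0, 0, -0.005, 0, -1], [0, 0, -0.006, 0, -1], [0, 0, -0.007, 0, -1], [0, 0, -0.007, 0, -1]])

```text
time_s: 21.25
position: [0.5801, -0.0936, 0.1467]
orientation: [-0.0, 0.774, 0.633, -0.0]
ft_force: [0.3, -0.9, -1.9]
width: 0.248
finger_force: 59.6
```

Emit:
arm_command(deltas=[[0, 0, -0.001, 0, -1], [0, 0, -0.002, 0, -1], [0, 0, -0.003, 0, -1], [0, 0, -0.0035, 0, -1], [0, 0, -0.0035, 0, -1]])

```text
time_s: 21.75
position: [0.5801, -0.0936, 0.1433]
orientation: [-0.0, 0.774, 0.633, -0.0]
ft_force: [1.0, -0.8, -0.8]
width: 0.247
finger_force: 59.6
```

Emit:
arm_command(deltas=[[0, 0, -0.0003, 0, -1], [0, 0, -0.0006, 0, -1], [0, 0, -0.0006, 0, -1]])

```text
time_s: 22.05
position: [0.5802, -0.0936, 0.1428]
orientation: [-0.0, 0.774, 0.633, 0.0]
ft_force: [0.1, -0.5, -1.4]
width: 0.247
finger_force: 59.7
```

Emit:
arm_command(deltas=[[0, 0, -0.0002, 0, -1], [0, 0, -0.0004, 0, -1], [0, 0, -0.0004, 0, -1]])

```text
time_s: 22.35
position: [0.5802, -0.0936, 0.1428]
orientation: [0.0, 0.774, 0.633, 0.0]
ft_force: [-2.0, 0.1, 4.2]
width: 0.244
finger_force: 60.3
```

Seated (contact at the predicted height). Release and rise.

Emit:
arm_command(deltas=[[0, 0, 0.0003, 0, 1], [0, 0, 0.0003, 0, 1], [0, 0, 0.0003, 0, 1], [0, 0, 0.0003, 0, 1], [0, 0, 0.0003, 0, 1], [0, 0, 0.0003, 0, 1], [0, 0, 0.0003, 0, 1]])

```text
time_s: 23.05
position: [0.5802, -0.0936, 0.1427]
orientation: [-0.0, 0.774, 0.633, -0.0]
ft_force: [-0.4, 0.3, -0.3]
width: 1.001
finger_force: 0.0
```

Emit:
arm_command(deltas=[[0, 0, 0.01, 0, 1], [0, 0, 0.03, 0, 1], [0, 0, 0.06, 0, 1], [0, 0, 0.09, 0, 1], [0, -0.03, 0.1, 0, 1], [0, -0.05, 0.1, 0, 1], [0, -0.05, 0.1, 0, 1]])

```text
time_s: 23.75
position: [0.5806, -0.1456, 0.2443]
orientation: [0.001, 0.775, 0.632, 0.001]
ft_force: [-0.3, 0.3, 0.1]
width: 1.0
finger_force: 0.0
```

```bash
python3 - <<'E'
from h import *
f=grab('wrist'); s=manip.state(); print(s['position'],s['width'],s['ft_force'])
P=cloud(f); d=np.linalg.norm(P[...,:2]-[.580,-.0953],axis=-1); m=(d<.009)&(P[...,2]<.19); print('head top z',np.percentile(P[m][:,2],[5,50,95]) if m.sum() else 0, m.sum())
g=grab('scene'); u,v=proj(g,[.58,-.095,.14])[0].astype(int)
a=cv2.resize(g['image'][v-50:v+50,u-65:u+65],(400,300)); b=cv2.resize(f['image'],(400,300)); cv2.imwrite('pics/end.png',np.hstack([a,b]))
E
```

```text
[ 0.58021721 -0.14440414  0.24356555] 1.0021942923210059 [-0.26091008  0.01825664  0.54509445]
head top z [0.16457356 0.16587554 0.16708431] 1017
```

View pics/end.png

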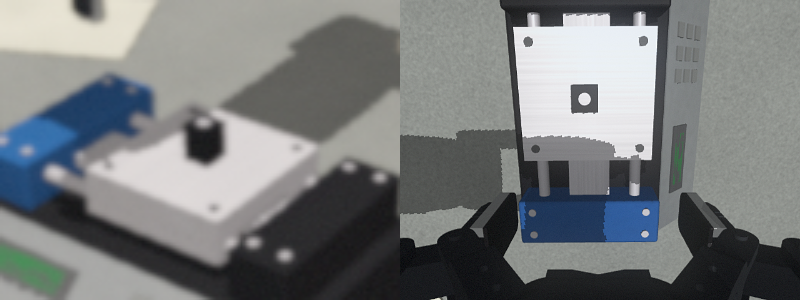

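The pin head sits flat on the block in both views, at (203,137) and (584,98). Its top is at 0.166 m, which is 136 + 30 mm, so it is home and the gripper is clear.

```bash
python3 -c "
from workcell import order
print(order.finish_job())"
```

```text
the job is handed in; nothing more can be done
None
```

The long pin is fully home through the pusher block and the drive tongue, with its head down on the block and released. Contact forces I read stayed under about 8 N, the short pin, bottle, beaker and jar were left alone, and the job was handed in at about 24 s.

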